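# Set the gauge display unit to its third range and zero it

## Task

On the grey gauge display unit, push the slide lever with a fingertip from its parked end of the slot up to the third click and leave it there, gently and without running on into the fourth. Then press the round zero button fully in and let it come back up, and move clear. Nothing is to be gripped or picked up; leave the bottle, the vee block and the gauge block alone.

Things in the scene. Friction and masses are not known exactly. Their poses are not given: they have to be found in the camera images.
- unit: The gauge display unit: a grey metal box fixed to the bench, 190 mm (its x) by 250 mm (its y), flat top 65 mm above the bench. Origin: centre of its underside; z up. Stands anywhere in reach ahead of the robot, turned up to about 0.4 rad. On its top: a dark display at the +x half, and at the -x half a slot along its y with the slide lever, and beyond the slot's +y end the zero button. Six black ticks beside the slot mark the parked place (a longer tick) and the five clicks.
- lever_top (a point): Centre of the top of the slide lever: an upright black paddle, 28 mm wide across the slot (unit's x), 12 mm thick along the slot (unit's y), its top 43 mm above the unit's top; the paddle begins 11 mm above the unit's top, on a thin steel stem. Parked, it stands 35 mm to the -x side and 65 mm to the -y side of the unit's centre. Axes as the unit's.
- range_lever (a joint): Travel of the slide lever along the slot towards the unit's +y, m: 0 parked at the -y end (where it starts), 0.080 at the far end stop. Clicks (spring detents) every 16 mm: the first at 0.016, second 0.032, third 0.048, fourth 0.064, fifth 0.080. About 4 to 6 N of push carries it over the crest midway between two clicks; it then snaps forward by itself into the next click, ahead of a slow finger, and stays within about 1 mm of it when left alone.
- zero_button_top (a point): Centre of the top face of the zero button: a round black push button of 28 mm diameter in a low housing on the unit's top, 35 mm to the -x side and 90 mm to the +y side of the unit's centre; the top face is 22 mm above the unit's top when up, the housing (44 mm diameter) is 12 mm high. Its axis is vertical, pressed straight down. Axes as the unit's.
- zero_button (a joint): Travel of the zero button, m: 0 up, 0.006 fully in, where it bottoms. A spring of 5 N at full travel brings it back.
- water_bottle: Bystander: pale translucent plastic bottle with a white cap, 64 mm diameter, 190 mm tall, loose on the bench at the unit's -y, +x corner. Origin: centre of its underside.
- v_block: Bystander: dark steel vee block 50 x 45 x 40 mm, loose on the bench at the unit's +y side. Origin: centre of its underside.
- gauge_block: Bystander: bright steel gauge block 35 x 9 x 30 mm high, standing loose on the unit's top beside the display (+x, +y corner). Origin: centre of its underside.

How it is judged:
On the way, in this order (a step that is already met when the one before it is completed fails the run):
1. the lever stands in the third click, released (value of joint range_lever between 0.045 and 0.051 m and contact force between the fingers and range_lever below 0.3 N), for 0.2 s.
2. the zero button is pressed fully in (5 of its 6 mm) (value of joint zero_button above 0.005 m), for 0.05 s.
At the end, for the whole second after the job is handed in: the lever rests within 3 mm of the third click (travel 0.045 to 0.051 m) and the zero button is back up (travel under 1.5 mm) (value of joint range_lever between 0.045 and 0.051 m and value of joint zero_button below 0.0015 m); the robot touches nothing.
It fails at once if the lever runs on over the crest towards the fourth click (travel over 57 mm) (value of joint range_lever above 0.057 m).
It fails at once if the lever is gripped or handled roughly (over 20 N) (contact force between the fingers and range_lever above 20 N).
It fails at once if the bottle is moved or lifted (over 15 mm) (distance of water_bottle from where it was at the start of the episode above 0.015 m).
It fails at once if the vee block is moved or lifted (over 15 mm) (distance of v_block from where it was at the start of the episode above 0.015 m).
It fails at once if the gauge block is moved or lifted (over 15 mm) (distance of gauge_block from where it was at the start of the episode above 0.015 m).
It also fails if it takes over 54 s, if anything falls off the work surface, if the arm or the gripper's body presses on something with over 40 N, if the wrist force passes 120 N, or if a joint passes its speed limit or range.

## Robot

A 6-joint arm with a two-finger parallel gripper is mounted at the origin on the work surface. World frame = base frame: x ahead of the robot, y to its left, z up, the work surface at z = 0. Lengths are in m, angles in rad, forces in N, time in s.
With the tool pointing down it reaches from about 0.3 to 0.75 m from the base axis. Payload 8.5 kg.
Tool frame: the origin (TCP) lies at the very end of the fingers, on their centre line; the grasp point (between the pads) lies 19 mm behind it (manip.pinch_z is the distance from the TCP to the grasp point, in m); z points along the fingers, y is the line along which they close (so a half turn about z gives the same grasp; the last joint's range is limited). The gripper opens to 85 mm and grips with 20 to 120 N. Pads are 22 mm wide; open, the fingers measure 114 mm over their backs; the gripper's body (76 mm by 85 mm) begins 54 mm behind the grasp point. The pads swing forward as they close: fully open they stand 13 mm farther back than shut.
Start: joints at [-1.481, 0.381, 1.297, -0, 1.464, -0.215], TCP at [0.165, -0.525, 0.231] pointing down, gripper open.
Joint ranges: [-3.11, 3.11], [-0.89, 2.33], [0.22, 2.48], [-1.42, 4.56], [0.17, 2.85], [-2.88, 2.88]. Speed limits (rad/s): [2.39, 2.39, 3.14, 3.14, 3.14, 3.14].

## Interface

Orientations are given as a rotation vector (axis times angle).
In Python, from cell import get_state, capture, camera_params, manip gives the robot as it stands.
- The arm moves only by the tool step_arm, never from a script. Its argument "rows" is a list of rows, each a list of 7 numbers: the turn, a rotation vector about the tool's x, y, z in units of pi rad (1.0 is pi rad), then the shift along the tool's x, y, z in units of 10 cm (1.0 is 10 cm), then the gripper's target within -1 to 1 (fully open at 1, half-way at 0, shut at -1). In form: [[ax, ay, az, dx, dy, dz, fingers], ...]. A call has exactly 8 rows; each row is the pose to reach, as a shift and turn from the pose commanded when the call began, along the tool's axes at that moment, turning the shorter way round; what a row does not reach only later rows make up. A row lasts 1/8 s, in which the tool goes at most 62.5 mm and 10.7 degrees, less where a joint would pass 70% of its speed; a pose out of reach is approached as far as the arm can. A call with a number of a shift or a turn outside -1 to 1 is refused whole. A call with a gripper value outside its range is refused whole. The fingers move at their own pace and stop on an object; "newtons" is the grip in N (left out, the last holds). Time passes only in rows, so rows that repeat a pose let the fingers close, or fill a call up. It gives the time, the measured TCP pose, the force, the opening and the grip force at its end, in the units of the state.
- get_state(): the state, without advancing time (a new reading comes with each control period).
- capture(name): name is "scene" or "top" or "wrist"; returns (picture, depth): 420x560x3 uint8, red, green, blue; 420x560 float32, m along the optical axis (not along the pixel's ray), 0 where there is no reading.
- camera_params(name): a dict with "vfov" (degrees; the focal length in pixels is half the picture's height over the tangent of half this angle, whatever the lens; pixels are square), "cx", "cy" (the principal point, pixels), "rvec" (rotation vector, rad) and "tvec" (3), from world to camera coordinates, as OpenCV has them. Camera axes: x right, y down, z forward; pixel columns grow to the right and rows downward; lengths in m; the calibration is good to about 2 mm. A picture is of the moment at which its call begins: read the wrist's pose just before it. camera_params takes no time and is no camera call; for the wrist camera it gives the pose at the moment of the call.
- manip.job_done(): hands the job in; it is judged then, once.
The state is a dict: "t": time; "qpos": joint angles; "joint_velocities": joint speeds; "joint_torque": joint torques, N m; "eef_pos": TCP position; "eef_rot": TCP orientation; "wrist_force": force on the tool from outside, world axes, zero at the start; "ft_torque": the same for the moment, N m; "grip_width": opening from 0.0 (shut) to 1.0 (fully open); "grip_force": force on a finger pad.
Only numpy, scipy, OpenCV 4.12 (cv2) and the standard library are available. Lean on these libraries where they do the work, as an engineer would, in place of code of your own. Each camera call takes 0.05 s, during which the arm holds its last target. There are 200 camera calls.

## Working session

There is one attempt and no reset: what is moved stays moved. The work goes in short steps, Python scripts to look and compute and a tool call to move; the robot and the scene stay as the last step left them, time stands still between calls to the robot, and variables do not carry over. Pictures are saved under pics/ and viewed, at most 10 in all, crops included, and the job is handed in when it is done.

Besides the shell and the picture viewer there is one more tool, called after ">>>" by a JSON object that holds its "name" and its "arguments", one argument or row to a line. step_arm: Moves the arm, as the interface text tells. Shifts and turns lie within -1 to 1; 1 stands for 10 cm of shift or pi rad of turn. Its arguments: {"type":"object","properties":{"rows":{"type":"array"},"newtons":{"type":"number"}},"required":["rows"]}

```bash
mkdir -p pics; ls; cat > h.py <<'E'
import numpy as np, cv2
from cell import get_state, capture, camera_params, manip
def cloud(name):
    p=camera_params(name); img,d=capture(name)
    f=img.shape[0]/2/np.tan(np.radians(p["vfov"])/2)
    R=cv2.Rodrigues(np.array(p["rvec"],float))[0]; t=np.array(p["tvec"],float)
    v,u=np.mgrid[:img.shape[0],:img.shape[1]]
    c=np.stack([(u-p["cx"])/f*d,(v-p["cy"])/f*d,d],-1)
    W=(c-t)@R; W[d==0]=np.nan
    return img,W
def proj(name,P):
    p=camera_params(name); f=210/np.tan(np.radians(p["vfov"])/2)
    K=np.array([[f,0,p["cx"]],[0,f,p["cy"]],[0,0,1]])
    return cv2.projectPoints(np.array(P,float).reshape(-1,3),np.array(p["rvec"],float),np.array(p["tvec"],float),K,None)[0][:,0]
E
python3 - <<'E'
from h import *
s=get_state(); print({k:np.round(v,4) for k,v in s.items()})
for n in ["scene","top"]:
    img,W=cloud(n); np.savez(f"{n}.npz",img=img,W=W); print(n,camera_params(n))
    cv2.imwrite(f"pics/{n}.png",img[...,::-1])
W=np.load("top.npz")["W"]; z=W[...,2]
m=(abs(z-.065)<.004); P=W[m][:,:2].astype(np.float32); print(len(P),cv2.minAreaRect(P))
E
```

```text
pics
{'t': np.float64(0.0), 'qpos': array([-1.4813,  0.3812,  1.2983,  0.    ,  1.4636, -0.2153]), 'joint_velocities': array([-0.0008,  0.0002, -0.0001,  0.0008, -0.0001,  0.0011]), 'joint_torque': array([ 8.00000e-04, -4.48470e+01, -2.31273e+01, -2.00000e-04,
        4.80000e-03,  1.00000e-04]), 'eef_pos': array([ 0.165 , -0.5243,  0.2307]), 'eef_rot': array([-3.1037e+00, -4.7670e-01, -2.0000e-04]), 'wrist_force': array([ 0.1454, -0.6623, -0.5352]), 'ft_torque': array([ 0.01  ,  0.0299, -0.0048]), 'grip_force': np.float64(0.0), 'grip_width': np.float64(1.0006)}
scene {'vfov': 45.34198898789731, 'cx': 285.4175876709605, 'cy': 198.98084949244924, 'rvec': array([ 0.75706588,  2.48239377, -1.22132553]), 'tvec': array([ 0.48036068, -0.17208958,  1.61095654])}
top {'vfov': 49.3924402292055, 'cx': 281.50142552712805, 'cy': 210.01274098723033, 'rvec': array([ 2.1372512 , -2.09616632,  0.16926932]), 'tvec': array([0.04653012, 0.64449213, 1.07929975])}
7576 ((0.5817232131958008, 0.08062088489532471), (0.32916373014450073, 1.4064881801605225), 23.79384422302246)
```

View pics/top.png

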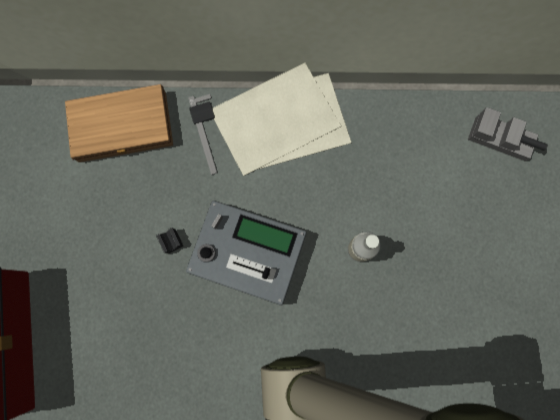

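View pics/scene.png

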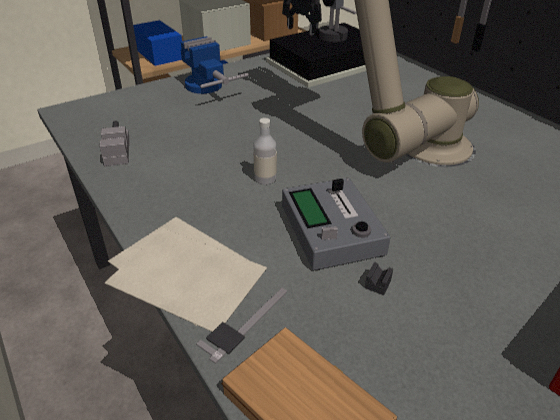

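The top view shows the unit around (247,252), the lever at (268,272), the button at (207,252), the vee block at (171,240) and the bottle at (367,246). Next I'll fit the unit's pose.

```bash
python3 - <<'E'
from h import *
from scipy.ndimage import label
for n,px in [("top",(225,275)),("scene",(340,240))]:
    W=np.load(n+".npz")["W"]; z=W[...,2]
    m=(abs(z-.065)<.008); 
    L,k=label(m); c=L[px[1],px[0]]; print(n,W[px[1],px[0]],c)
    if c==0: continue
    mm=L==c; P=W[mm][:,:2].astype(np.float32)
    print(mm.sum(),np.median(z[mm]),cv2.minAreaRect(P))
    (cx,cy),_,_=cv2.minAreaRect(P)
    near=(np.hypot(W[...,0]-cx,W[...,1]-cy)<.15)
    # lever top
    q=near&(z>.098)&(z<.115); print("lever",q.sum(),np.nanmean(W[q],0),np.nanmin(W[q],0),np.nanmax(W[q],0))
    q=near&(z>.08)&(z<.094); LL,k=label(q)
    for i in range(1,k+1):
        if (LL==i).sum()>8: print("blob",(LL==i).sum(),W[LL==i].mean(0),np.ptp(W[LL==i],axis=0))
img=np.load("top.npz")["img"]; 
cv2.imwrite("pics/crop.png",cv2.resize(img[195:315,175:320,::-1],None,fx=5,fy=5,interpolation=cv2.INTER_CUBIC))
E
```

```text
top [0.47998421 0.19244727 0.06443522] 7
7465 0.06405143299905078 ((0.5378358364105225, 0.14393943548202515), (0.24989017844200134, 0.19020019471645355), 72.41178894042969)
lever 65 [0.48864641 0.09565691 0.10589928] [0.47113606 0.08407099 0.09899037] [0.61626363 0.21508054 0.11196624]
blob 10 [0.62111564 0.20909059 0.09150349] [0.0054029  0.00991848 0.01125421]
blob 23 [0.60985499 0.2131668  0.08999117] [0.0146956  0.01361837 0.01114552]
blob 103 [0.53111347 0.23957271 0.08540575] [0.02625393 0.02690378 0.01013272]
scene [0.59319043 0.2367966  0.06576261] 34
4713 0.06648526617786717 ((0.5396035313606262, 0.1433948427438736), (0.25668197870254517, 0.1912761628627777), 72.40715026855469)
lever 77 [0.50196321 0.10761401 0.1049478 ] [0.47317323 0.08501304 0.0980089 ] [0.62457572 0.22465237 0.11252252]
blob 46 [0.4904136  0.09601932 0.08704515] [0.02661898 0.0153331  0.01380531]
blob 101 [0.53569835 0.24249952 0.086571  ] [0.03263521 0.02789247 0.01106661]
blob 74 [0.61177896 0.21926775 0.08724778] [0.03394852 0.01944672 0.01367306]
```

View pics/crop.png

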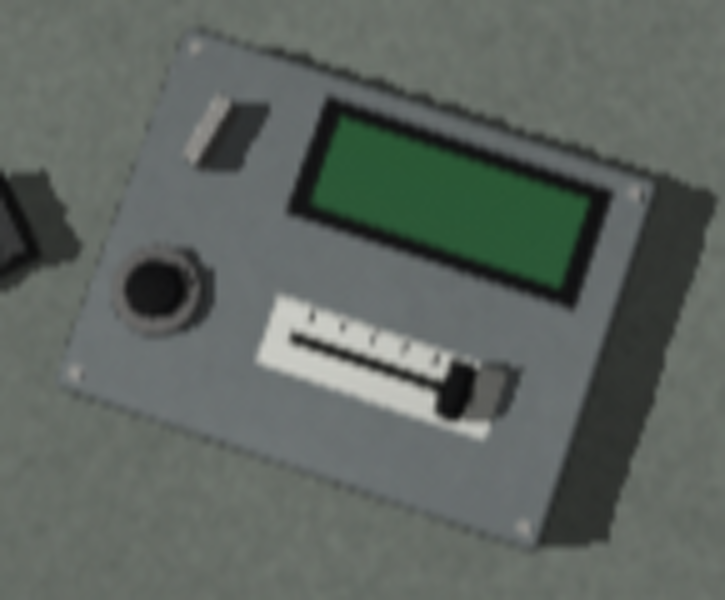

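Unit pose: centre (0.5385, 0.1437), yaw −17.6°. The fitted size of 250 × 190 mm and the top height of about 65 mm match the spec. That puts the lever at about (0.4855, 0.0923) and the button at (0.5323, 0.2401), both agreeing with the depth blobs. I'll shut the fingers, turn tool x along unit +y, and start across.

>>> {"name": "step_arm", "arguments": {
  "rows": [
    [0, 0, -0.05, 0.2, -0.2, 0, -1],
    [0, 0, -0.1, 0.4, -0.4, 0, -1],
    [0, 0, -0.15, 0.6, -0.6, 0, -1],
    [0, 0, -0.2, 0.8, -0.8, 0, -1],
    [0, 0, -0.25, 0.9, -0.9, 0, -1],
    [0, 0, -0.28, 1, -1, 0, -1],
    [0, 0, -0.3053, 1, -1, 0, -1],
    [0, 0, -0.3053, 1, -1, 0, -1]
  ],
  "newtons": 40
}}

```text
t: 1.1
eef_pos: [0.2305, -0.399, 0.2312]
eef_rot: [-2.535, -1.855, -0.0]
wrist_force: [0.1, -0.7, 0.3]
grip_width: 0.005
grip_force: 0.0
```

```bash
python3 - <<'E'
from h import *
s=get_state(); print({k:np.round(v,4) for k,v in s.items()}); R=cv2.Rodrigues(s["eef_rot"])[0]; print(R.round(3))
c=np.array([.5385,.1437]);a=np.radians(72.41);uy=np.array([np.cos(a),np.sin(a)]);ux=np.array([uy[1],-uy[0]])
lev=c-.035*ux-.065*uy; btn=c-.035*ux+.09*uy; pre=lev-.045*uy; print(lev,btn,pre)
print("to pre in tool",R.T@(np.r_[pre,.231]-s["eef_pos"]))
W=np.load("top.npz")["W"]; q=(abs(W[...,2]-.185)<.015)&(W[...,0]>.45)&(W[...,0]<.65)&(abs(W[...,1])<.2); print("bottle",W[q].mean(0))
E
```

```text
{'t': np.float64(1.1), 'qpos': array([-1.3048,  0.2243,  1.5293, -0.    ,  1.3884, -0.9975]), 'joint_velocities': array([-0.0042,  0.0042, -0.0051, -0.0003,  0.0007,  0.0366]), 'joint_torque': array([ 2.38600e-01, -3.55764e+01, -2.22824e+01,  6.40000e-03,
        9.40000e-03, -4.49100e-01]), 'eef_pos': array([ 0.2305, -0.399 ,  0.2312]), 'eef_rot': array([-2.5349e+00, -1.8550e+00, -2.0000e-04]), 'wrist_force': array([ 0.1007, -0.6502,  0.2965]), 'ft_torque': array([ 0.0575, -0.0232, -0.0213]), 'grip_force': np.float64(0.0), 'grip_width': np.float64(0.005)}
[[ 0.303  0.953 -0.   ]
 [ 0.953 -0.303  0.   ]
 [ 0.    -0.    -1.   ]]
[0.48549325 0.0923163 ] [0.5323348  0.24006903] [0.47189409 0.04942035]
to pre in tool [5.00482175e-01 9.44435036e-02 3.14015647e-04]
bottle [ 0.55343859 -0.14063024  0.18799228]
```

>>> {"name": "step_arm", "arguments": {
  "rows": [
    [0, 0, 0, 0.2, 0.04, 0, -1],
    [0, 0, 0, 0.4, 0.08, 0, -1],
    [0, 0, 0, 0.6, 0.12, 0, -1],
    [0, 0, 0, 0.8, 0.16, 0, -1],
    [0, 0, 0, 1, 0.19, 0, -1],
    [0, 0, 0, 1, 0.19, 0, -1],
    [0, 0, 0, 1, 0.19, 0, -1],
    [0, 0, 0, 1, 0.19, 0, -1]
  ]
}}

```text
t: 2.1
eef_pos: [0.2786, -0.31, 0.2313]
eef_rot: [2.535, 1.855, -0.0]
wrist_force: [0.4, 0.6, -0.2]
grip_width: 0.003
grip_force: 0.0
```

>>> {"name": "step_arm", "arguments": {
  "rows": [
    [0, 0, 0, 0.2, 0.04, 0, -1],
    [0, 0, 0, 0.4, 0.08, 0, -1],
    [0, 0, 0, 0.6, 0.12, 0, -1],
    [0, 0, 0, 0.8, 0.16, 0, -1],
    [0, 0, 0, 1, 0.19, 0, -1],
    [0, 0, 0, 1, 0.19, 0, -1],
    [0, 0, 0, 1, 0.19, 0, -1],
    [0, 0, 0, 1, 0.19, 0, -1]
  ]
}}

```text
t: 3.1
eef_pos: [0.3269, -0.2207, 0.2313]
eef_rot: [-2.536, -1.854, 0.0]
wrist_force: [0.6, 0.2, 0.0]
grip_width: 0.001
grip_force: 0.0
```

>>> {"name": "step_arm", "arguments": {
  "rows": [
    [0, 0, 0, 0.2, 0.04, 0, -1],
    [0, 0, 0, 0.4, 0.08, 0, -1],
    [0, 0, 0, 0.6, 0.12, 0, -1],
    [0, 0, 0, 0.8, 0.16, 0, -1],
    [0, 0, 0, 1, 0.19, 0, -1],
    [0, 0, 0, 1, 0.19, 0, -1],
    [0, 0, 0, 1, 0.19, 0, -1],
    [0, 0, 0, 1, 0.19, 0, -1]
  ]
}}

```text
t: 4.1
eef_pos: [0.3752, -0.1311, 0.2313]
eef_rot: [2.536, 1.854, -0.0]
wrist_force: [0.1, -0.5, 0.7]
grip_width: 0.003
grip_force: 0.0
```

>>> {"name": "step_arm", "arguments": {
  "rows": [
    [0, 0, 0, 0.2, 0.04, 0, -1],
    [0, 0, 0, 0.4, 0.08, 0, -1],
    [0, 0, 0, 0.6, 0.12, 0, -1],
    [0, 0, 0, 0.8, 0.16, 0, -1],
    [0, 0, 0, 1, 0.19, 0, -1],
    [0, 0, 0, 1, 0.19, 0, -1],
    [0, 0, 0, 1, 0.19, 0, -1],
    [0, 0, 0, 1, 0.19, 0, -1]
  ]
}}

```text
t: 5.1
eef_pos: [0.4235, -0.0415, 0.2313]
eef_rot: [2.536, 1.855, -0.0]
wrist_force: [0.4, 0.5, -0.7]
grip_width: 0.0
grip_force: 0.0
```

>>> {"name": "step_arm", "arguments": {
  "rows": [
    [0, 0, 0, 0.2, 0.04, 0, -1],
    [0, 0, 0, 0.4, 0.08, 0, -1],
    [0, 0, 0, 0.6, 0.12, 0, -1],
    [0, 0, 0, 0.8, 0.16, 0, -1],
    [0, 0, 0, 1, 0.19, 0, -1],
    [0, 0, 0, 1, 0.19, 0, -1],
    [0, 0, 0, 1, 0.19, 0, -1],
    [0, 0, 0, 1, 0.19, 0, -1]
  ]
}}

```text
t: 6.1
eef_pos: [0.4718, 0.048, 0.2314]
eef_rot: [2.536, 1.855, -0.0]
wrist_force: [0.4, 0.1, 0.8]
grip_width: 0.001
grip_force: 0.0
```

```bash
python3 - <<'E'
from h import *
s=get_state(); print(s["eef_pos"],s["wrist_force"],s["qpos"])
img,W=cloud("wrist"); np.savez("w1.npz",img=img,W=W); cv2.imwrite("pics/w1.png",img[...,::-1])
c=np.array([.5385,.1437]);a=np.radians(72.41);uy=np.array([np.cos(a),np.sin(a)]);ux=np.array([uy[1],-uy[0]])
lev=c-.035*ux-.065*uy; btn=c-.035*ux+.09*uy
print("predicted px lever,btn,tcp",proj("wrist",[[*lev,.108],[*btn,.087],s["eef_pos"]]))
def U(w): d=w[...,:2]-c; return np.stack([d@ux,d@uy,w[...,2]],-1)
w=U(W); ok=(abs(w[...,0])<.12)&(abs(w[...,1])<.14)
q=ok&(w[...,2]>.1)&(w[...,2]<.116)&(w[...,0]<0)&(abs(w[...,1]+.065)<.03); print("lever",q.sum(),np.median(w[q],0) if q.any() else 0, np.percentile(w[q],[3,97],axis=0) if q.any() else 0)
q=ok&(w[...,2]>.082)&(w[...,2]<.094)&(abs(w[...,1]-.09)<.03)&(w[...,0]<.0); print("btn",q.sum(),np.median(w[q],0) if q.any() else 0)
E
```

```text
[0.47179775 0.04801907 0.23138285] [0.37776844 0.06096419 0.76222299] [-1.48869405e-01  2.47675219e-01  1.49636178e+00 -1.37777842e-04
  1.39758525e+00  1.58988425e-01]
predicted px lever,btn,tcp [[ 274.59143597  134.37161044]
 [ 274.44543193 -109.00372508]
 [ 275.83142412  270.05625401]]
lever 666 [-0.03400456 -0.06474586  0.1079447 ] [[-0.04681773 -0.07057488  0.10253416]
 [-0.02117239 -0.05893601  0.10951154]]
btn 0 0
```

View pics/w1.png

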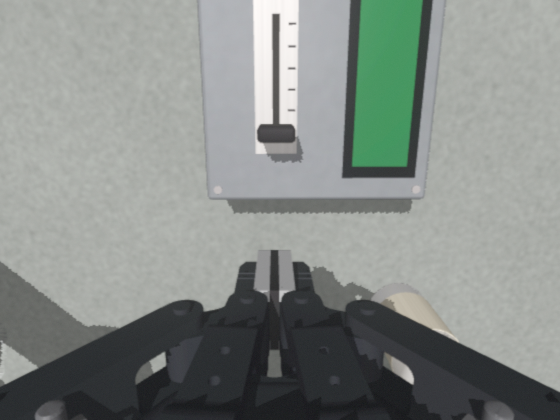

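The lever's top shows at (276,133) and the fingertip at (275,255), both in line along the slot. The wrist camera puts the lever at (−0.034, −0.065) in the unit frame, within 1 mm of nominal. I'll descend behind it.

>>> {"name": "step_arm", "arguments": {
  "rows": [
    [0, 0, 0, 0, 0, 0.2, -1],
    [0, 0, 0, 0, 0, 0.4, -1],
    [0, 0, 0, 0, 0, 0.6, -1],
    [0, 0, 0, 0, 0, 0.75, -1],
    [0, 0, 0, 0, 0, 0.85, -1],
    [0, 0, 0, 0, 0, 0.93, -1],
    [0, 0, 0, 0, 0, 0.97, -1],
    [0, 0, 0, 0, 0, 1, -1]
  ]
}}

```text
t: 7.15
eef_pos: [0.4722, 0.0487, 0.1314]
eef_rot: [2.535, 1.856, 0.001]
wrist_force: [0.6, 0.1, 0.0]
grip_width: 0.001
grip_force: 0.0
```

>>> {"name": "step_arm", "arguments": {
  "rows": [
    [0, 0, 0, 0, 0, 0.1, -1],
    [0, 0, 0, 0, 0, 0.2, -1],
    [0, 0, 0, 0, 0, 0.3, -1],
    [0, 0, 0, 0, 0, 0.38, -1],
    [0, 0, 0, 0.05, 0, 0.43, -1],
    [0, 0, 0, 0.1, 0, 0.43, -1],
    [0, 0, 0, 0.15, 0, 0.43, -1],
    [0, 0, 0, 0.15, 0, 0.43, -1]
  ]
}}

```text
t: 8.15
eef_pos: [0.4768, 0.0634, 0.0886]
eef_rot: [2.534, 1.857, 0.001]
wrist_force: [0.9, 0.1, -0.2]
grip_width: -0.0
grip_force: 0.0
```

```bash
cat >> h.py <<'E'
c=np.array([.5385,.1437]);a=np.radians(72.41);uy=np.array([np.cos(a),np.sin(a)]);ux=np.array([uy[1],-uy[0]])
def U(w): d=w[...,:2]-c; return np.stack([d@ux,d@uy,w[...,2]],-1)
def look(name="wrist",save=None):
    s=get_state(); img,W=cloud(name); w=U(W)
    q=(abs(w[...,0]+.034)<.011)&(w[...,2]>.1045)&(w[...,2]<.111)&(w[...,1]>-.08)&(w[...,1]<.03)
    u=U(s["eef_pos"]); f=s["wrist_force"]
    print(name,"tcp",u.round(4),"f",(f[:2]@uy).round(2),f.round(2),"lever",q.sum(),np.median(w[q],0).round(4) if q.any() else 0,(np.percentile(w[q][:,1],[2,98]).round(4)) if q.any() else 0)
    if save: cv2.imwrite(f"pics/{save}.png",img[...,::-1])
E
python3 - <<'E'
from h import *
look("wrist","w2"); look("top"); look("scene")
E
```

```text
wrist tcp [-0.0346 -0.0952  0.0886] f 0.34 [ 0.95  0.05 -0.25] lever 2059 [-0.034  -0.064   0.1081] [-0.0703 -0.0591]
top tcp [-0.0346 -0.0954  0.0885] f -0.67 [ 0.25 -0.78 -0.05] lever 0 0 0
scene tcp [-0.0346 -0.0955  0.0885] f -0.08 [-0.   -0.09  0.2 ] lever 31 [-0.0343 -0.0615  0.1084] [-0.0712 -0.0565]
```

View pics/w2.png

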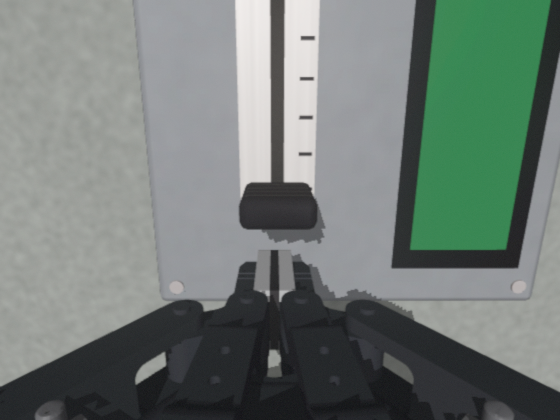

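The lever paddle is at (278,205), dead ahead of the fingertip at (275,255). I'll advance slowly to first contact.

>>> {"name": "step_arm", "arguments": {
  "rows": [
    [0, 0, 0, 0.03, 0, 0, -1],
    [0, 0, 0, 0.06, 0, 0, -1],
    [0, 0, 0, 0.09, 0, 0, -1],
    [0, 0, 0, 0.11, 0, 0, -1],
    [0, 0, 0, 0.13, 0, 0, -1],
    [0, 0, 0, 0.15, 0, 0, -1],
    [0, 0, 0, 0.17, 0, 0, -1],
    [0, 0, 0, 0.17, 0, 0, -1]
  ]
}}

```text
t: 9.3
eef_pos: [0.4816, 0.0791, 0.0883]
eef_rot: [2.535, 1.856, -0.001]
wrist_force: [-1.3, -4.1, 0.4]
grip_width: -0.0
grip_force: 1.9
```

```bash
python3 -c "
from h import *
look();look()"
```

```text
wrist tcp [-0.0347 -0.0788  0.0883] f -4.31 [-1.28 -4.12  0.44] lever 2335 [-0.034  -0.0617  0.1081] [-0.072  -0.0557]
wrist tcp [-0.0347 -0.0788  0.0883] f -3.86 [-1.03 -3.72  0.88] lever 2330 [-0.034  -0.0617  0.1081] [-0.072  -0.0558]
```

Contact is as predicted: the lever has moved about 3 mm at about 4 N. I'll push over the first crest.

>>> {"name": "step_arm", "arguments": {
  "rows": [
    [0, 0, 0, 0.01, 0, 0, -1],
    [0, 0, 0, 0.02, 0, 0, -1],
    [0, 0, 0, 0.03, 0, 0, -1],
    [0, 0, 0, 0.04, 0, 0, -1],
    [0, 0, 0, 0.05, 0, 0, -1],
    [0, 0, 0, 0.06, 0, 0, -1],
    [0, 0, 0, 0.07, 0, 0, -1],
    [0, 0, 0, 0.07, 0, 0, -1]
  ]
}}

```text
t: 10.4
eef_pos: [0.4839, 0.086, 0.0883]
eef_rot: [-2.535, -1.856, -0.0]
wrist_force: [-1.3, -0.7, -0.6]
grip_width: 0.003
grip_force: 0.0
```

```bash
python3 -c "
from h import *
look();look()"
```

```text
wrist tcp [-0.0347 -0.0715  0.0883] f -1.03 [-1.33 -0.66 -0.59] lever 2399 [-0.034  -0.0492  0.1081] [-0.0646 -0.0432]
wrist tcp [-0.0347 -0.0715  0.0883] f -0.08 [-0.   -0.08 -0.6 ] lever 2428 [-0.034  -0.0492  0.1081] [-0.0647 -0.0431]
```

It snapped to click 1 (front edge +16.0 mm, no force). On to the second crest.

>>> {"name": "step_arm", "arguments": {
  "rows": [
    [0, 0, 0, 0.03, 0, 0, -1],
    [0, 0, 0, 0.05, 0, 0, -1],
    [0, 0, 0, 0.07, 0, 0, -1],
    [0, 0, 0, 0.09, 0, 0, -1],
    [0, 0, 0, 0.11, 0, 0, -1],
    [0, 0, 0, 0.13, 0, 0, -1],
    [0, 0, 0, 0.145, 0, 0, -1],
    [0, 0, 0, 0.155, 0, 0, -1]
  ]
}}

```text
t: 11.5
eef_pos: [0.4886, 0.1011, 0.0883]
eef_rot: [-2.535, -1.856, -0.001]
wrist_force: [-0.2, 0.6, -0.4]
grip_width: 0.004
grip_force: 0.0
```

```bash
python3 -c "
from h import *
look();look()"
```

```text
wrist tcp [-0.0347 -0.0557  0.0883] f 0.47 [-0.23  0.56 -0.42] lever 2425 [-0.0341 -0.0333  0.1081] [-0.0489 -0.0271]
wrist tcp [-0.0347 -0.0557  0.0883] f 0.51 [-0.15  0.58  0.1 ] lever 2442 [-0.0341 -0.0333  0.1081] [-0.0489 -0.0272]
```

Click 2 is reached (+32 mm). Now the third crest, with the same advance but slower at the end.

>>> {"name": "step_arm", "arguments": {
  "rows": [
    [0, 0, 0, 0.03, 0, 0, -1],
    [0, 0, 0, 0.05, 0, 0, -1],
    [0, 0, 0, 0.07, 0, 0, -1],
    [0, 0, 0, 0.09, 0, 0, -1],
    [0, 0, 0, 0.11, 0, 0, -1],
    [0, 0, 0, 0.13, 0, 0, -1],
    [0, 0, 0, 0.145, 0, 0, -1],
    [0, 0, 0, 0.155, 0, 0, -1]
  ]
}}

```text
t: 12.6
eef_pos: [0.4933, 0.1159, 0.0883]
eef_rot: [-2.535, -1.856, -0.001]
wrist_force: [0.4, -0.1, -0.7]
grip_width: 0.0
grip_force: 0.0
```

```bash
python3 -c "
from h import *
look();look()"
```

```text
wrist tcp [-0.0347 -0.0402  0.0883] f 0.07 [ 0.44 -0.07 -0.66] lever 2403 [-0.034  -0.0172  0.1081] [-0.0334 -0.0112]
wrist tcp [-0.0347 -0.0402  0.0883] f -0.25 [ 0.31 -0.36 -0.21] lever 2384 [-0.034  -0.0171  0.1081] [-0.0334 -0.0112]
```

The lever stands in click 3 (+47.9 mm) with no force on it. I'll back off, rise and go over to the button.

>>> {"name": "step_arm", "arguments": {
  "rows": [
    [0, 0, 0, -0.05, 0, 0, -1],
    [0, 0, 0, -0.12, 0, 0, -1],
    [0, 0, 0, -0.2, 0, 0, -1],
    [0, 0, 0, -0.2, 0, -0.15, -1],
    [0, 0, 0, -0.2, 0, -0.35, -1],
    [0, 0, 0, -0.2, 0, -0.55, -1],
    [0, 0, 0, -0.2, 0, -0.7, -1],
    [0, 0, 0, -0.2, 0, -0.7, -1]
  ]
}}

```text
t: 13.7
eef_pos: [0.4874, 0.096, 0.1591]
eef_rot: [2.534, 1.855, 0.003]
wrist_force: [0.4, 0.5, 0.1]
grip_width: -0.002
grip_force: 0.0
```

>>> {"name": "step_arm", "arguments": {
  "rows": [
    [0, 0, 0, 0.15, 0, 0, -1],
    [0, 0, 0, 0.35, 0, 0, -1],
    [0, 0, 0, 0.55, 0, 0, -1],
    [0, 0, 0, 0.75, 0, 0, -1],
    [0, 0, 0, 0.9, 0, 0, -1],
    [0, 0, 0, 1, 0, 0, -1],
    [0, 0, 0, 1, 0, 0, -1],
    [0, 0, 0, 1, 0, 0, -1]
  ]
}}

```text
t: 14.7
eef_pos: [0.5172, 0.1914, 0.1583]
eef_rot: [2.535, 1.855, -0.0]
wrist_force: [0.3, -0.1, -0.3]
grip_width: 0.002
grip_force: 0.0
```

```bash
python3 - <<'E'
from h import *
from scipy.ndimage import label
look("wrist","w3"); look("scene")
for n in ["wrist","scene"]:
    img,W=cloud(n); w=U(W)
    q=(np.hypot(w[...,0]+.035,w[...,1]-.09)<.03)&(w[...,2]>.083)&(w[...,2]<.091)
    if q.any(): print(n,q.sum(),np.median(w[q],0),np.percentile(w[q],[3,97],axis=0))
E
```

```text
wrist tcp [-0.0347  0.039   0.1583] f -0.03 [ 0.29 -0.12 -0.33] lever 0 0 0
scene tcp [-0.0346  0.039   0.1584] f -0.01 [ 1.34 -0.43 -1.25] lever 32 [-0.0337 -0.014   0.1079] [-0.022  -0.0091]
wrist 1796 [-0.03422741  0.09034851  0.08723785] [[-0.04574948  0.07832696  0.08494186]
 [-0.02228368  0.10194785  0.08854893]]
scene 89 [-0.03223373  0.09341461  0.08739443] [[-0.04496413  0.08003184  0.08322008]
 [-0.02056524  0.10435304  0.09015063]]
```

View pics/w3.png

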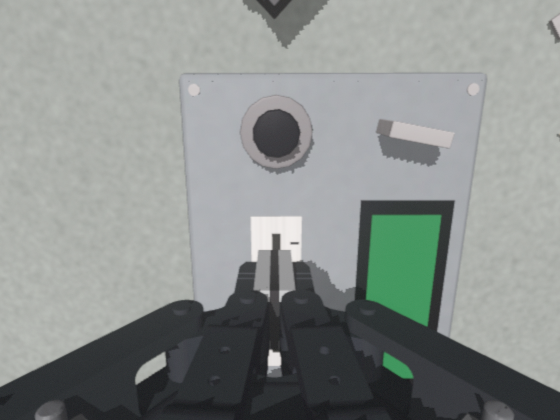

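The button shows at (277,133), at (−0.034, 0.090) in the unit frame with its top at z = 0.087. The gauge block at (420,132) is well clear. I'll move over the button.

>>> {"name": "step_arm", "arguments": {
  "rows": [
    [0, 0, 0, 0.15, 0, 0, -1],
    [0, 0, 0, 0.35, 0, 0, -1],
    [0, 0, 0, 0.51, 0, 0, -1],
    [0, 0, 0, 0.51, 0, 0.15, -1],
    [0, 0, 0, 0.51, 0, 0.3, -1],
    [0, 0, 0, 0.51, 0, 0.45, -1],
    [0, 0, 0, 0.51, 0, 0.58, -1],
    [0, 0, 0, 0.51, 0, 0.64, -1]
  ]
}}

```text
t: 15.9
eef_pos: [0.5325, 0.24, 0.0933]
eef_rot: [-2.535, -1.855, 0.002]
wrist_force: [0.1, 0.1, -0.4]
grip_width: -0.003
grip_force: 0.0
```

>>> {"name": "step_arm", "arguments": {
  "rows": [
    [0, 0, 0, 0, 0, 0.03, -1],
    [0, 0, 0, 0, 0, 0.06, -1],
    [0, 0, 0, 0, 0, 0.08, -1],
    [0, 0, 0, 0, 0, 0.1, -1],
    [0, 0, 0, 0, 0, 0.115, -1],
    [0, 0, 0, 0, 0, 0.13, -1],
    [0, 0, 0, 0, 0, 0.135, -1],
    [0, 0, 0, 0, 0, 0.135, -1]
  ]
}}

```text
t: 16.9
eef_pos: [0.5329, 0.2404, 0.0811]
eef_rot: [2.535, 1.856, 0.001]
wrist_force: [-1.1, -1.0, 4.4]
grip_width: -0.001
grip_force: 2.4
```

```bash
python3 -c "
from h import *
s=get_state();print(U(s['eef_pos']),s['wrist_force'])"
```

```text
[-0.03458519  0.09044611  0.08108489] [-1.13336546 -1.00527936  4.37352785]
```

At 4.4 N it is nearly in. I'll go a little further until the force shows it has bottomed.

>>> {"name": "step_arm", "arguments": {
  "rows": [
    [0, 0, 0, 0, 0, 0.005, -1],
    [0, 0, 0, 0, 0, 0.01, -1],
    [0, 0, 0, 0, 0, 0.013, -1],
    [0, 0, 0, 0, 0, 0.016, -1],
    [0, 0, 0, 0, 0, 0.018, -1],
    [0, 0, 0, 0, 0, 0.02, -1],
    [0, 0, 0, 0, 0, 0.02, -1],
    [0, 0, 0, 0, 0, 0.02, -1]
  ]
}}

```text
t: 17.9
eef_pos: [0.533, 0.2404, 0.0808]
eef_rot: [2.534, 1.855, 0.003]
wrist_force: [-4.6, -1.4, 19.2]
grip_width: 0.001
grip_force: 9.5
```

The button has bottomed: 19 N, with the TCP stopped at z = 0.0808. I'll rise straight up and clear.

>>> {"name": "step_arm", "arguments": {
  "rows": [
    [0, 0, 0, 0, 0, -0.03, -1],
    [0, 0, 0, 0, 0, -0.08, -1],
    [0, 0, 0, 0, 0, -0.15, -1],
    [0, 0, 0, 0, 0, -0.3, -1],
    [0, 0, 0, 0, 0, -0.5, -1],
    [0, 0, 0, 0, 0, -0.7, -1],
    [0, 0, 0, 0, 0, -0.9, -1],
    [0, 0, 0, 0, 0, -1, -1]
  ]
}}

```text
t: 18.9
eef_pos: [0.533, 0.2404, 0.1804]
eef_rot: [2.534, 1.855, 0.003]
wrist_force: [-0.6, 0.6, -0.6]
grip_width: -0.002
grip_force: 0.0
```

>>> {"name": "step_arm", "arguments": {
  "rows": [
    [0, 0, 0, -0.1, 0, -0.1, -1],
    [0, 0, 0, -0.3, 0, -0.2, -1],
    [0, 0, 0, -0.5, 0, -0.3, -1],
    [0, 0, 0, -0.7, 0, -0.4, -1],
    [0, 0, 0, -0.9, 0, -0.5, -1],
    [0, 0, 0, -1, 0, -0.5, -1],
    [0, 0, 0, -1, 0, -0.5, -1],
    [0, 0, 0, -1, 0, -0.5, -1]
  ]
}}

```text
t: 19.9
eef_pos: [0.5025, 0.1453, 0.2284]
eef_rot: [-2.534, -1.856, 0.001]
wrist_force: [0.3, 0.4, -0.5]
grip_width: 0.001
grip_force: 0.0
```

```bash
python3 - <<'E'
from h import *
look("wrist"); look("scene","s2")
for n in ["wrist","scene"]:
    img,W=cloud(n); w=U(W)
    q=(np.hypot(w[...,0]+.034,w[...,1]-.09)<.009)
    if q.any(): print(n,"button z",np.nanmedian(w[q],0))
E
```

```text
wrist tcp [-0.0348 -0.0094  0.2284] f 0.49 [ 0.33  0.41 -0.5 ] lever 475 [-0.0342 -0.0162  0.1081] [-0.0225 -0.0112]
scene tcp [-0.0348 -0.0092  0.2284] f -0.5 [-0.42 -0.4  -0.2 ] lever 33 [-0.032  -0.014   0.1081] [-0.0215 -0.0091]
wrist button z [-0.03365931  0.09005178  0.08746953]
scene button z [-0.03492185  0.08982395  0.08888365]
```

View pics/s2.png

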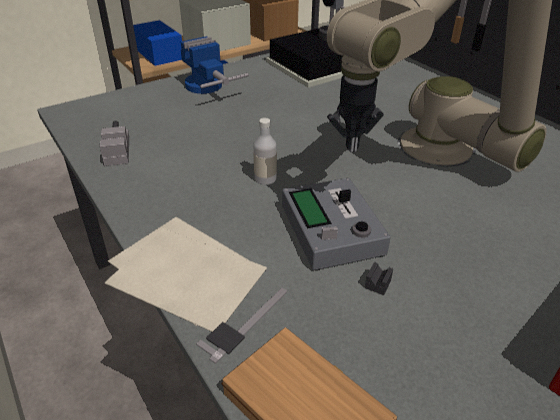

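The lever at (344,195) stays in click 3, and the button at (362,228) is back up at z = 0.087. The arm is clear, and the bottle, vee block and gauge block haven't been disturbed. Handing in.

```bash
python3 -c "
from cell import manip
print(manip.job_done())"
```

```text
the job is handed in; nothing more can be done
None
```

The job is handed in: the lever rests in the third click, the zero button was pressed fully in and came back up, and the arm is clear with the bottle, vee block and gauge block untouched (no verdict was returned).

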